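Turn the stock tags to match the parts bins

TASK

Behind each hinged tag on the watchmaker's stock board stands a parts bin. With a fingertip, gently tip over the tags that are wrong, so that every full bin's tag lies back towards its bin with the solid disc face up, and the tag of every bin that is not full lies away from its bin with the ring face up. A tag falls over by itself once past upright: only push it, never pinch it or force it against its stop, and leave the bins and everything else where they stand.

Things in the scene. Friction and masses are not known exactly. Their poses are not given: they have to be found in the camera images.
- tag1 (a joint): tilt (rad) of the tag on clip1: aluminium plate 50 mm wide, 3 thick, 22 g, smooth, reaching 48 mm from its hinge pin (along clip y). It swings freely over the top and falls by its weight on a hard stop at either side. 0: lies 45 deg from upright to clip -x, away from its bin, RING face up; 0.785: upright; 1.57: lies 45 deg to clip +x, towards its bin, DISC face up
- clip1: steel clip fixed on the board, foot 44 x 60 mm; origin: centre of its underside, on the board top; +x points to its bin, y along the row, z up. Hinge pin along y, 20 mm above the origin; apart from the tag nothing is higher than 30 mm. Lying tag: free edge 34 mm to -x or +x of the pin, 54 mm above the origin; upright 68. Numbers are NOT in row order and change places each time
- tag2 (a joint): tilt of the tag on clip2; like tag1
- clip2: steel clip of tag2; like clip1
- tag3 (a joint): tilt of the tag on clip3; like tag1
- clip3: steel clip of tag3; like clip1
- tag4 (a joint): tilt of the tag on clip4; like tag1
- clip4: steel clip of tag4; like clip1
- tag5 (a joint): tilt of the tag on clip5; like tag1
- clip5: steel clip of tag5; like clip1
- bin_barrels: loose grey plastic parts bin, 100 x 76 x 48 mm (x, y, z), low lip on its -x side; FULL, heaped with brass spring barrels. Origin at the centre of its underside. Stands at one of the five bin places, another each time
- bin_stems: loose grey plastic parts bin, 100 x 76 x 48 mm (x, y, z), low lip on its -x side; FULL, heaped with small turned steel stems. Origin at the centre of its underside. Stands at one of the five bin places, another each time
- bin_wheels: loose grey plastic parts bin, 100 x 76 x 48 mm (x, y, z), low lip on its -x side; FULL, heaped with brass gear wheels. Origin at the centre of its underside. Stands at one of the five bin places, another each time
- bin_few: loose grey plastic parts bin, 100 x 76 x 48 mm (x, y, z), low lip on its -x side; NOT full: only two brass barrels left on its floor. Origin at the centre of its underside. Stands at one of the five bin places, another each time
- bin_bare: loose grey plastic parts bin, 100 x 76 x 48 mm (x, y, z), low lip on its -x side; NOT full: nothing in it. Origin at the centre of its underside. Stands at one of the five bin places, another each time
- board: fixed wooden stock board lying on the bench, 280 x 470 x 12 mm (x, y, z); origin at the centre of its underside. The clips stand in a row 85 mm to -x of its middle, the bins in a row 75 mm to +x. Clips and bins have 90 mm pitch; a clip's own bin is the one 160 mm to +x of it (within 15 mm), its near end 110 mm from the pin
- oil_pot: bystander, to be left alone: small steel oil pot, 20 mm across, 20 mm high, standing on the board in a gap between two neighbouring tags' lanes, 45 to 55 mm to +x of the row of pins; origin at its underside, in the middle
- loupe: bystander, to be left alone: black eye loupe, 29 mm across, 21 mm high, standing on the board likewise; origin at its underside, in the middle
- screwdriver: bystander, to be left alone: screwdriver lying on the bench, 120 mm long along its x; origin under its middle
- holder: bystander, to be left alone: steel movement holder, 42 mm disc with two jaws, 58 mm over its screw, 18 mm high; origin at its underside, in the middle
- blower: bystander, to be left alone: black rubber dust blower, 56 mm across, 100 mm high; origin at its underside, in the middle
- caliper: bystander, to be left alone: steel caliper lying flat, 165 mm along its x; origin under its middle
- jar: bystander, to be left alone: amber glass jar, 48 mm across, 55 mm high; origin at its underside, in the middle
Things that resemble listed ones, but are neither listed nor needed, are in the scene too. What is shaped like the bin_bare but blue, orange or purple is not meant.

How it is judged (in metres and radians):
At the end, for the whole second after the job is handed in: All five tags rest on the proper stop: joint above 1.42 where the bin at the tag's place is full (barrels, stems, wheels), below 0.15 where it is not (few, bare); all bins still stand on the board at their places (within 30 mm) (((((y of bin_barrels in the frame of clip1 between -0.03 and 0.03 m and x of bin_barrels in the frame of clip1 between 0.13 and 0.19 m) or (y of bin_stems in the frame of clip1 between -0.03 and 0.03 m and x of bin_stems in the frame of clip1 between 0.13 and 0.19 m) or (y of bin_wheels in the frame of clip1 between -0.03 and 0.03 m and x of bin_wheels in the frame of clip1 between 0.13 and 0.19 m)) and value of joint tag1 above 1.42 rad) or (((y of bin_few in the frame of clip1 between -0.03 and 0.03 m and x of bin_few in the frame of clip1 between 0.13 and 0.19 m) or (y of bin_bare in the frame of clip1 between -0.03 and 0.03 m and x of bin_bare in the frame of clip1 between 0.13 and 0.19 m)) and value of joint tag1 below 0.15 rad)) and ((((y of bin_barrels in the frame of clip2 between -0.03 and 0.03 m and x of bin_barrels in the frame of clip2 between 0.13 and 0.19 m) or (y of bin_stems in the frame of clip2 between -0.03 and 0.03 m and x of bin_stems in the frame of clip2 between 0.13 and 0.19 m) or (y of bin_wheels in the frame of clip2 between -0.03 and 0.03 m and x of bin_wheels in the frame of clip2 between 0.13 and 0.19 m)) and value of joint tag2 above 1.42 rad) or (((y of bin_few in the frame of clip2 between -0.03 and 0.03 m and x of bin_few in the frame of clip2 between 0.13 and 0.19 m) or (y of bin_bare in the frame of clip2 between -0.03 and 0.03 m and x of bin_bare in the frame of clip2 between 0.13 and 0.19 m)) and value of joint tag2 below 0.15 rad)) and ((((y of bin_barrels in the frame of clip3 between -0.03 and 0.03 m and x of bin_barrels in the frame of clip3 between 0.13 and 0.19 m) or (y of bin_stems in the frame of clip3 between -0.03 and 0.03 m and x of bin_stems in the frame of clip3 between 0.13 and 0.19 m) or (y of bin_wheels in the frame of clip3 between -0.03 and 0.03 m and x of bin_wheels in the frame of clip3 between 0.13 and 0.19 m)) and value of joint tag3 above 1.42 rad) or (((y of bin_few in the frame of clip3 between -0.03 and 0.03 m and x of bin_few in the frame of clip3 between 0.13 and 0.19 m) or (y of bin_bare in the frame of clip3 between -0.03 and 0.03 m and x of bin_bare in the frame of clip3 between 0.13 and 0.19 m)) and value of joint tag3 below 0.15 rad)) and ((((y of bin_barrels in the frame of clip4 between -0.03 and 0.03 m and x of bin_barrels in the frame of clip4 between 0.13 and 0.19 m) or (y of bin_stems in the frame of clip4 between -0.03 and 0.03 m and x of bin_stems in the frame of clip4 between 0.13 and 0.19 m) or (y of bin_wheels in the frame of clip4 between -0.03 and 0.03 m and x of bin_wheels in the frame of clip4 between 0.13 and 0.19 m)) and value of joint tag4 above 1.42 rad) or (((y of bin_few in the frame of clip4 between -0.03 and 0.03 m and x of bin_few in the frame of clip4 between 0.13 and 0.19 m) or (y of bin_bare in the frame of clip4 between -0.03 and 0.03 m and x of bin_bare in the frame of clip4 between 0.13 and 0.19 m)) and value of joint tag4 below 0.15 rad)) and ((((y of bin_barrels in the frame of clip5 between -0.03 and 0.03 m and x of bin_barrels in the frame of clip5 between 0.13 and 0.19 m) or (y of bin_stems in the frame of clip5 between -0.03 and 0.03 m and x of bin_stems in the frame of clip5 between 0.13 and 0.19 m) or (y of bin_wheels in the frame of clip5 between -0.03 and 0.03 m and x of bin_wheels in the frame of clip5 between 0.13 and 0.19 m)) and value of joint tag5 above 1.42 rad) or (((y of bin_few in the frame of clip5 between -0.03 and 0.03 m and x of bin_few in the frame of clip5 between 0.13 and 0.19 m) or (y of bin_bare in the frame of clip5 between -0.03 and 0.03 m and x of bin_bare in the frame of clip5 between 0.13 and 0.19 m)) and value of joint tag5 below 0.15 rad)) and height (world z) of each of bin_barrels, bin_stems, bin_wheels, bin_few, bin_bare below 0.025 m); the robot touches nothing.
It fails at once if a tag is pinched or forced (more than 35 N between fingers and tag) (contact force between the fingers and tag1 above 35 N or contact force between the fingers and tag2 above 35 N or contact force between the fingers and tag3 above 35 N or contact force between the fingers and tag4 above 35 N or contact force between the fingers and tag5 above 35 N).
It fails at once if a bin is moved by more than 15 mm or lifted (distance of any of bin_barrels, bin_stems, bin_wheels, bin_few, bin_bare from where it was at the start of the episode above 0.015 m).
It fails at once if a bystander is moved by more than 20 mm or lifted (distance of any of oil_pot, loupe, screwdriver, holder, blower, caliper, jar from where it was at the start of the episode above 0.02 m).
It also fails if it takes over 45 s, if anything falls off the work surface, if the arm or the gripper's body presses on something with over 40 N, if the wrist force passes 120 N, or if a joint passes its speed limit or range.

ROBOT

A 6-joint arm with a two-finger parallel gripper is mounted at the origin on the work surface. World frame = base frame: x ahead of the robot, y to its left, z up, the work surface at z = 0. Lengths are in mm, angles in rad, forces in N, time in s.
With the tool pointing down it reaches from about 400 to 825 mm from the base axis. Payload 7 kg.
Tool frame: the origin (TCP) lies where the fingers leave the gripper's body, on its centre line; the fingertips stand 73 mm ahead of it and the grasp point (between the pads) lies 54 mm ahead of it; z points along the fingers, x is the direction in which the jaws open and shut, and the axes are right-handed (so a half turn about z gives the same grasp; the last joint's range is limited). The gripper opens to 85 mm and grips with 20 to 120 N. Pads are 22 mm wide; open, the fingers measure 114 mm over their backs; the gripper's body (76 mm by 85 mm) begins 54 mm behind the grasp point. The pads swing forward as they close: fully open they stand 13 mm farther back than shut.
Start: joints at [-0.992, 0.359, 0.012, 0, -1.224, -0.288], TCP at [193.509, -646.645, 303.902] pointing down, gripper open.
Joint ranges: [-3.07, 3.07], [-1.43, 2.12], [-1.02, 1.25], [-3.03, 1.67], [-3.05, -0], [-3.03, 3.03]. Speed limits (rad/s): [2.39, 2.39, 3.01, 3.14, 3.14, 3.14].

INTERFACE

Orientations are given as a unit quaternion [x, y, z, w].
In Python, from cell import robot gives the robot as it stands.
- The arm moves only by the shell command python3 -m crank 'ROWS' [FORCE]. ROWS is a JSON object of lists of equal length, an entry for each row: "translation": the shift along the world's x, y, z in mm, a list of three; "roll": the turn about the world's z in degrees; "gripper": the closure, from -1 (fully open) to 1 (shut). A call has 1 to 8 rows; each row shifts and turns the commanded pose from where the row before left it; what a row does not reach is not made up. A row lasts 1/8 s, in which the tool goes at most 62.5 mm and 10.7 degrees, less where a joint would pass 70% of its speed; a pose out of reach is approached as far as the arm can. A call with a gripper value outside its range is refused whole. The fingers move at their own pace and stop on an object; FORCE is the grip in N (left out, the last holds). Time passes only in rows, so rows that do not move let the fingers close. It gives the time, the measured TCP pose, the force and the opening at its end, in the units of the state.
- robot.observe(): the state, without advancing time (a new reading comes with each control period).
- robot.camera(name): name is "side" or "top"; returns a dict with "color" (420x560x3 uint8, red, green, blue), "fovy" (degrees; the focal length in pixels is half the picture's height over the tangent of half this angle, whatever the lens; pixels are square), "cx", "cy" (the principal point, pixels), "R" (3x3) and "t" (3): a world point X has camera coordinates R X + t. Camera axes: x right, y down, z forward; pixel columns grow to the right and rows downward; lengths in mm; the calibration is good to about 2 mm. A picture is of the moment at which its call begins. There is no depth.
- robot.close_job(): hands the job in, once; it reports no verdict.
Trained networks look in a picture, given as the dict that the camera call returned (one of the last four; its "shot" number tells which), for a name from the list of things; names that differ only in an ending like _2 or _b are one class to them, and where a whole thing is asked for, a point or a joint stands for the part that bears it (a point fixed in the world has none). Each returns a list of dicts, best first, with "conf" (0 to 1); they miss things now and then, are a little off and sometimes report something else, mostly with a low value. They report only what shows in the picture. A call takes as long as a camera call. They do not tell look-alikes from the thing itself.
- robot.boxes_of(label, picture): "extent" ([centre column, centre row, width, height] in pixels, round what is visible of it).
- robot.outline_of(label, picture): "mask" (420x560 bool, what is visible of it) and "extent" ([centre column, centre row, width, height] in pixels, round what is visible of it).
The state is a dict: "clock": time; "qpos": joint angles; "joint_velocities": joint speeds; "joint_efforts": joint torques, N m; "position": TCP position; "eef_rot": TCP orientation; "contact_force": force on the tool from outside, world axes, zero at the start; "torque": the same for the moment, N m; "finger_gap": finger opening in mm.
Only numpy, scipy, OpenCV 4.12 (cv2) and the standard library are available. Lean on these libraries where they do the work, as an engineer would, in place of code of your own. Each camera call takes 0.05 s, during which the arm holds its last target.

## Working session

There is one attempt and no reset: what is moved stays moved. The work goes in short steps, Python scripts to look and compute and a shell command to move; the robot and the scene stay as the last step left them, time stands still between calls to the robot, and variables do not carry over. Pictures are saved under pics/ and viewed, and the job is handed in when it is done.

```bash
mkdir -p pics
python3 - <<'E'
from cell import robot
import cv2,numpy as np
for n in ("top","side"):
    p=robot.camera(n); cv2.imwrite(f"pics/{n}0.png",p["color"][:,:,::-1])
    print(n,p["fovy"],p["cx"],p["cy"],np.round(p["R"],4).tolist(),np.round(p["t"],1).tolist())
    for l in ["clip1","tag1","bin_barrels","bin_stems","bin_wheels","bin_few","bin_bare","oil_pot","loupe","board"]:
        print(l,[(round(d["conf"],2),np.round(d["extent"]).astype(int).tolist()) for d in robot.boxes_of(l,p)])
o=robot.observe();print({k:np.round(v,3).tolist() for k,v in o.items()})
E
```

```text
top 54.86611108517835 277.2530567738755 205.96313191842114 [[0.0109, -0.9999, -0.0048], [-0.9994, -0.0107, -0.0316], [0.0316, 0.0051, -0.9995]] [-11.8, 533.2, 1200.7]
clip1 [(0.93, [257, 212, 21, 21]), (0.91, [225, 215, 17, 18]), (0.78, [317, 198, 24, 23]), (0.69, [195, 215, 22, 25]), (0.58, [288, 205, 23, 19])]
tag1 [(0.73, [319, 204, 19, 13]), (0.7, [287, 209, 16, 15]), (0.61, [259, 214, 19, 16]), (0.59, [194, 211, 22, 10])]
bin_barrels [(0.68, [187, 161, 37, 37])]
bin_stems [(0.93, [216, 156, 33, 40])]
bin_wheels [(0.86, [312, 144, 32, 46]), (0.42, [258, 210, 26, 26])]
bin_few [(0.65, [248, 156, 36, 38])]
bin_bare [(0.88, [278, 149, 28, 40]), (0.64, [375, 222, 41, 43]), (0.64, [318, 201, 25, 22]), (0.6, [302, 263, 32, 41]), (0.56, [367, 165, 43, 41])]
oil_pot []
loupe []
board [(0.88, [256, 184, 157, 110]), (0.51, [227, 263, 20, 13])]
side 46.97138958786763 281.87690575988944 210.75793695823577 [[-0.9946, -0.1016, -0.02], [-0.0357, 0.5183, -0.8545], [0.0972, -0.8492, -0.5191]] [553.5, 78.3, 1176.6]
clip1 [(0.8, [290, 234, 22, 31]), (0.78, [297, 283, 31, 36]), (0.66, [292, 216, 28,
[... 426 characters left out ...]
7, [224, 235, 44, 30])]
bin_bare [(0.92, [357, 213, 46, 35]), (0.91, [227, 214, 45, 24]), (0.76, [310, 175, 45, 29]), (0.69, [256, 175, 41, 32]), (0.16, [320, 153, 48, 14])]
oil_pot [(0.19, [221, 260, 49, 32])]
loupe [(0.5, [296, 260, 24, 32]), (0.44, [271, 210, 9, 12])]
board [(0.79, [258, 257, 141, 128]), (0.5, [321, 153, 51, 15])]
{'clock': 1.1, 'qpos': [-0.992, 0.359, 0.012, -0.0, -1.224, -0.288], 'joint_velocities': [-0.0, 0.0, 0.001, -0.0, -0.0, 0.001], 'joint_efforts': [0.0, -58.3, 29.366, 6.942, -0.001, -0.0], 'position': [193.516, -646.626, 303.932], 'eef_rot': [0.597, 0.802, -0.0, 0.0], 'contact_force': [0.315, -0.245, -0.392], 'torque': [0.028, 0.068, 0.025], 'finger_gap': 85.601}
```

Run:
```python
import cv2
a=cv2.imread("pics/top0.png")[115:275,150:360]; cv2.imwrite("pics/top0c.png",cv2.resize(a,(788,600),interpolation=cv2.INTER_CUBIC))
a=cv2.imread("pics/side0.png")[170:330,180:380]; cv2.imwrite("pics/side0c.png",cv2.resize(a,(750,600),interpolation=cv2.INTER_CUBIC))
```

```text
(no output)
```

View pics/top0.png

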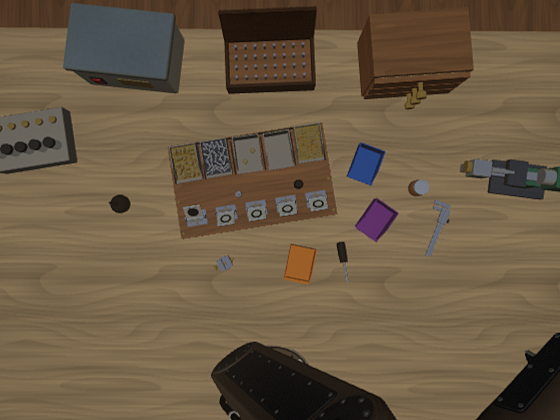

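View pics/top0c.png

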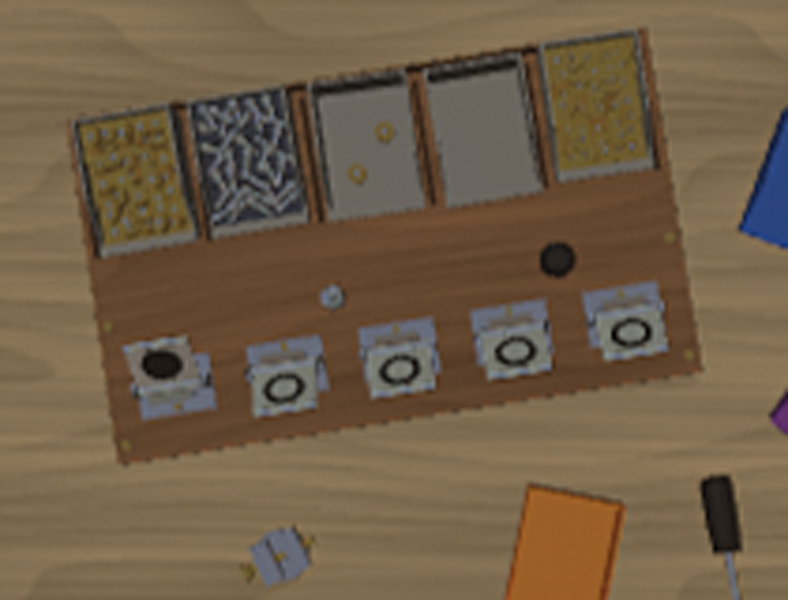

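View pics/side0c.png

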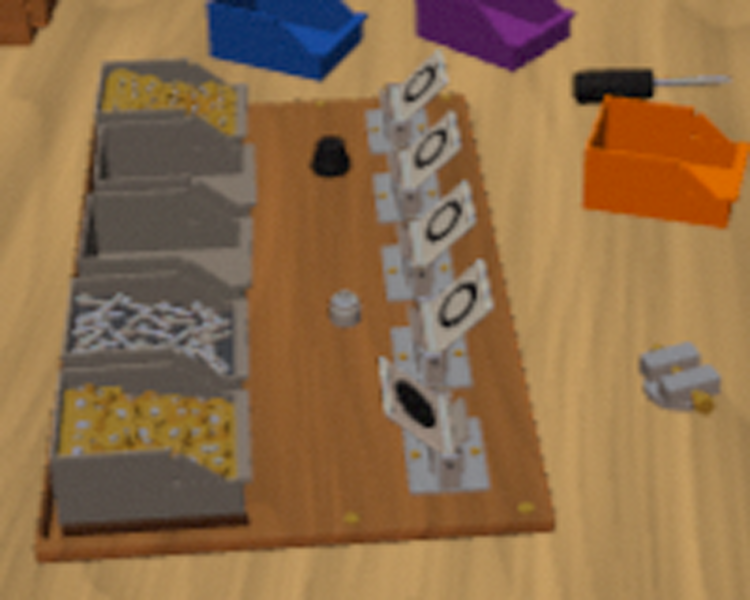

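The pictures agree on the layout. In the top view, left to right:

| Place | Bin (px) | Tag now (px) | State |
|---|---|---|---|
| 1 | brass, full (187,161) | disc up (194,211) | correct |
| 2 | stems, full (216,156) | ring up (226,217) | wrong |
| 3 | few (248,156) | ring up (257,212) | correct |
| 4 | bare (278,149) | ring up (288,206) | correct |
| 5 | brass, full (312,144) | ring up (318,202) | wrong |

The blue, purple and orange bins are look-alikes off the board. So places 2 and 5 need tipping. Next I'll locate them from the board and clips.

```bash
cat > h.py <<'E'
import numpy as np
def ray(p,u,v,z):
    f=210/np.tan(np.radians(p["fovy"])/2); R=np.array(p["R"]);t=np.array(p["t"])
    d=R.T@np.array([(u-p["cx"])/f,(v-p["cy"])/f,1]); c=-R.T@t
    return c+d*(z-c[2])/d[2]
def proj(p,X):
    f=210/np.tan(np.radians(p["fovy"])/2); c=np.array(p["R"])@X+np.array(p["t"])
    return np.array([p["cx"]+f*c[0]/c[2],p["cy"]+f*c[1]/c[2]])
E
python3 - <<'E'
from cell import robot
import numpy as np,cv2
from scipy.optimize import least_squares
from h import *
p=robot.camera("top"); s=robot.camera("side")
cr=np.array([[70,120],[645,30],[703,370],[120,463]]); px=np.c_[150+cr[:,0]/3.752,115+cr[:,1]/3.75]
loc=np.array([[140,235],[140,-235],[-140,-235],[-140,235]])
cs=np.array([[38,560],[548,530],[462,95]]); ps=np.c_[180+cs[:,0]/3.75,170+cs[:,1]/3.75]; ls=[0,3,2]
def W(q,l,z):
    c,s_=np.cos(q[2]),np.sin(q[2]); return np.array([q[0]+c*l[0]-s_*l[1],q[1]+s_*l[0]+c*l[1],z])
# also clip-row centres, top: foot centre estimates skip
def res(q): return np.concatenate([proj(p,W(q,l,12))-a for l,a in zip(loc,px)])
def res2(q): return np.concatenate([proj(s,W(q,loc[i],z))-a for i,z,a in zip(ls,[0,0,12],ps)])
for r in (res,res2,lambda q:np.r_[res(q),res2(q)]):
    q=least_squares(r,[550,50,.15],x_scale=[100,100,1]).x; print(np.round(q,3),np.round(r(q),1))
print("pins",[np.round(W(q,[-85,y],32)).tolist() for y in (180,90,0,-90,-180)])
for n,pp in(("top",p),("side",s)):
    im=pp["color"][:,:,::-1].copy(); k=4;
    im=cv2.resize(im,None,fx=k,fy=k,interpolation=cv2.INTER_CUBIC)
    for y in (180,90,0,-90,-180):
        for l,z,c in (([-85,y],32,(0,0,255)),([-119,y-25],66,(0,255,0)),([-119,y+25],66,(0,255,0)),([-107,y-30],12,(255,0,0)),([-107,y+30],12,(255,0,0)),([-63,y+30],12,(255,0,0)),([-63,y-30],12,(255,0,0))):
            u=proj(pp,W(q,l,z)); cv2.circle(im,tuple(int(round(e*k+k/2)) for e in u),3,c,-1)
    x0,y0=((165,180) if n=="top" else (230,170)); 
    cv2.imwrite(f"pics/{n}_ov.png",im[y0*k:y0*k+560,x0*k:x0*k+740])
E
```

```text
[6.08873e+02 6.88580e+01 1.68000e-01] [-0.9 -0.4  0.8 -0.9  0.4  0.7 -0.3  0.6]
[6.12713e+02 6.61580e+01 1.67000e-01] [-1.2  0.3  1.  -0.   0.2 -1.4]
[6.10932e+02 6.79140e+01 1.66000e-01] [-0.5 -1.2  1.2 -1.5  0.6  0.2 -0.1 -0.2 -0.6  1.   1.8  0.7  0.9 -1.1]
pins [[497.0, 231.0, 32.0], [512.0, 143.0, 32.0], [527.0, 54.0, 32.0], [542.0, -35.0, 32.0], [557.0, -124.0, 32.0]]
```

View pics/top_ov.png

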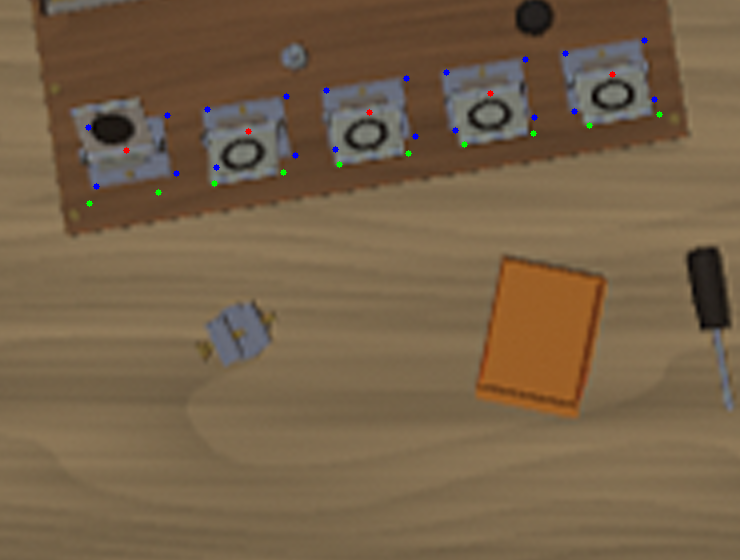

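View pics/side_ov.png

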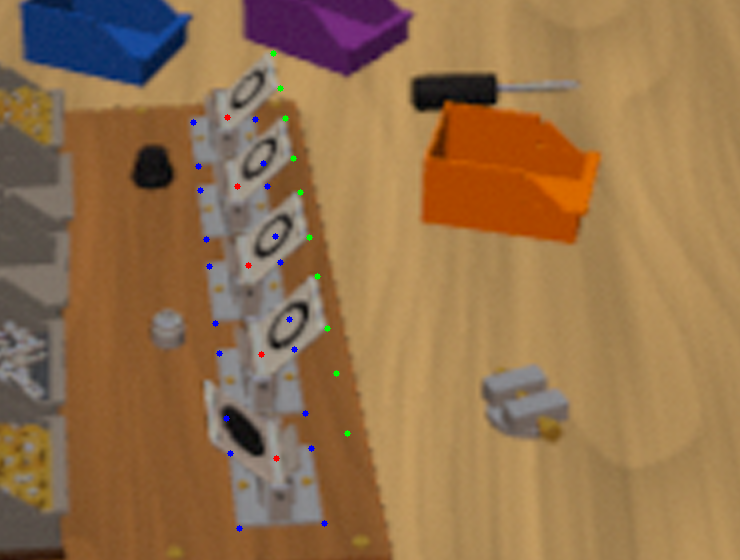

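```bash
python3 -m crank '{"translation":[[28,47,0],[28,47,0],[28,47,0],[28,47,0],[28,47,0],[28,47,0],[28,47,0],[28,47,0]],"roll":[-7,0,0,0,0,0,0,0],"gripper":[1,1,1,1,1,1,1,1]}' 20
```

```text
clock: 2.2
position: [418.2, -269.0, 304.3]
eef_rot: [0.645, 0.764, 0.0, 0.0]
contact_force: [1.4, -0.1, -0.0]
finger_gap: 0.3
```

```bash
python3 -m crank '{"translation":[[27,45,-10],[27,45,-40],[28,45,-47],[0,0,-40],[0,0,-40],[0,0,0]],"roll":[0,0,0,0,0,0],"gripper":[1,1,1,1,1,1]}'
python3 - <<'E'
from cell import robot
import cv2
for n,(y,x) in (("top",(180,250)),("side",(130,230))):
    p=robot.camera(n); cv2.imwrite(f"pics/{n}1.png",cv2.resize(p["color"][y:y+140,x:x+185,::-1],(740,560),interpolation=cv2.INTER_CUBIC))
E
```

```text
clock: 2.95
position: [493.1, -143.2, 132.3]
eef_rot: [0.645, 0.764, -0.002, -0.002]
contact_force: [-0.6, -0.5, 0.9]
finger_gap: -0.3
```

View pics/side1.png

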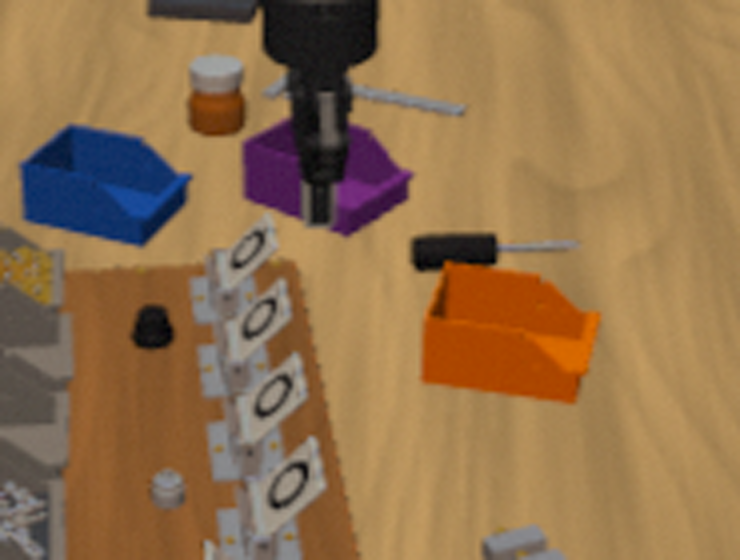

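View pics/top1.png

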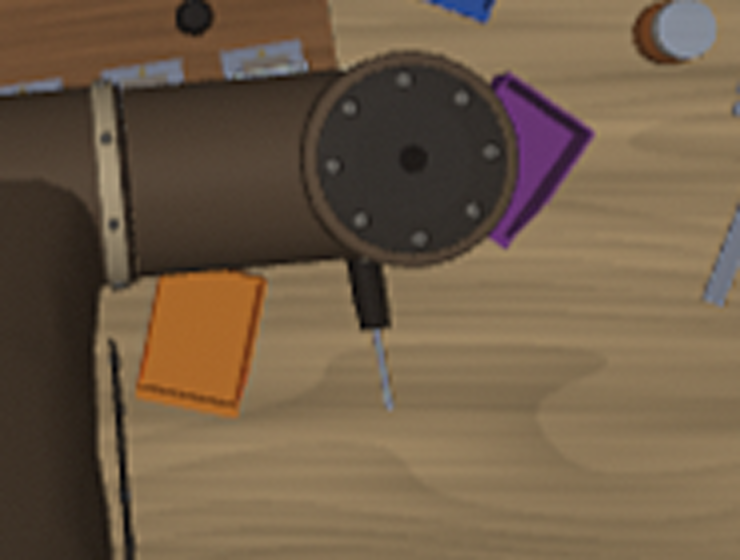

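Side view: the closed fingertip (318,220) is outside the free edge of tag 5 (278,250) and clear of everything. It stopped short, about 8 mm to one side of the lane and 5 mm high, so I'll correct that and then push slowly.

```bash
python3 -m crank '{"translation":[[-1,8,-5],[0,0,0],[8,1.3,0],[8,1.3,0],[8,1.3,0],[8,1.3,0],[8,1.3,0]],"roll":[0,0,0,0,0,0,0],"gripper":[1,1,1,1,1,1,1]}'
python3 - <<'E'
from cell import robot
import cv2
for n,(y,x) in (("side",(130,230)),):
    p=robot.camera(n); cv2.imwrite(f"pics/{n}2.png",cv2.resize(p["color"][y:y+140,x:x+185,::-1],(740,560),interpolation=cv2.INTER_CUBIC))
E
```

```text
clock: 3.92
position: [534.4, -128.7, 129.4]
eef_rot: [0.645, 0.764, -0.0, -0.0]
contact_force: [-0.4, -0.2, 0.9]
finger_gap: 0.1
```

View pics/side2.png

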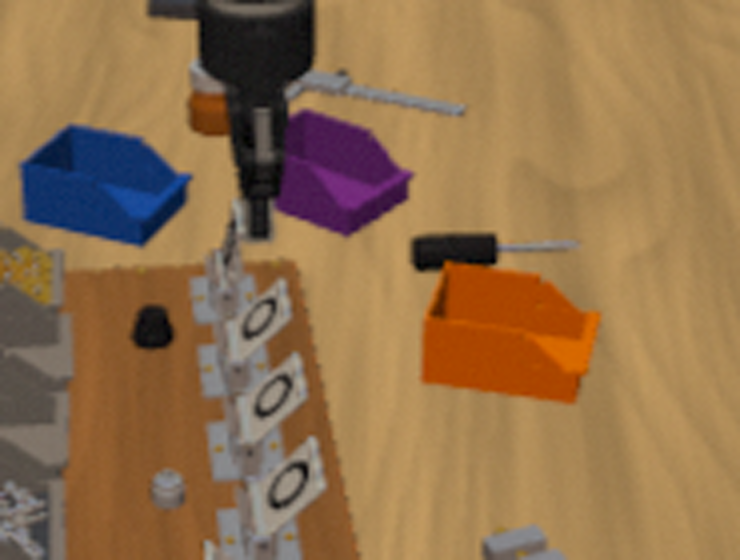

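Side view: tag 5 has been lifted to about 20° short of upright, (238,235), with the fingertip against it and almost no force. I'll keep going.

```bash
python3 -m crank '{"translation":[[6,1,0],[6,1,0],[6,1,0],[6,1,0],[0,0,0],[0,0,0]],"roll":[0,0,0,0,0,0],"gripper":[1,1,1,1,1,1]}'
python3 - <<'E'
from cell import robot
import cv2
for n,(y,x) in (("side",(130,230)),):
    p=robot.camera(n); cv2.imwrite(f"pics/{n}3.png",cv2.resize(p["color"][y:y+140,x:x+185,::-1],(740,560),interpolation=cv2.INTER_CUBIC))
E
```

```text
clock: 4.72
position: [557.6, -124.8, 129.5]
eef_rot: [0.645, 0.764, -0.0, -0.0]
contact_force: [-0.2, -0.5, -0.5]
finger_gap: -0.1
```

View pics/side3.png

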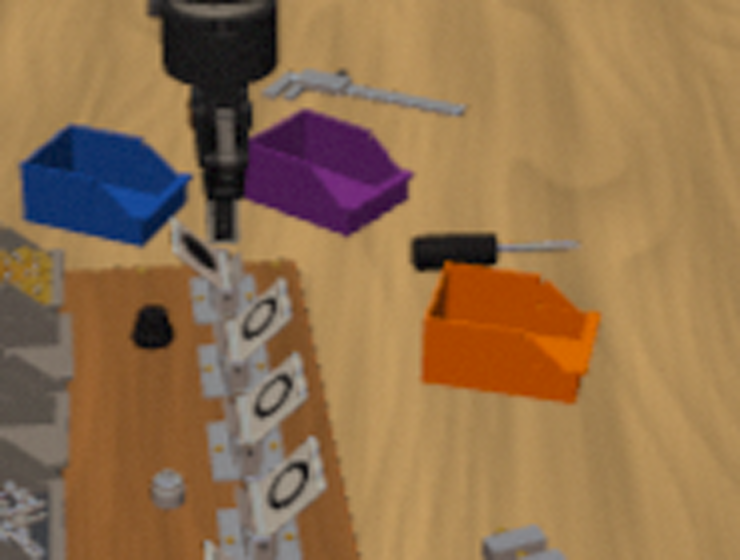

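Side view: tag 5 has gone over to the bin side with the disc up (200,250). I'll back off, lift, and move along to place 2.

```bash
python3 -m crank '{"translation":[[-30,-5,10],[-30,-5,40],[-7,45,0],[-7,45,0],[-7,45,0],[-7,45,0],[-8,45,0],[-8,44,0]],"roll":[0,0,0,0,0,0,0,0],"gripper":[1,1,1,1,1,1,1,1]}'; python3 -m crank '{"translation":[[0,0,0],[0,0,0]],"roll":[0,0],"gripper":[1,1]}'
```

```text
clock: 5.78
position: [453.2, 135.5, 179.8]
eef_rot: [0.645, 0.764, 0.0, 0.0]
contact_force: [1.5, -0.5, 0.3]
finger_gap: -0.3
clock: 6.02
position: [453.5, 134.1, 179.5]
eef_rot: [0.645, 0.764, -0.0, -0.0]
contact_force: [0.0, -0.4, -1.1]
finger_gap: 0.0
```

```bash
python3 -m crank '{"translation":[[0,0,-30],[0,0,-20],[0,0,0],[8,1.3,0],[8,1.3,0],[8,1.3,0],[8,1.3,0],[0,0,0]],"roll":[0,0,0,0,0,0,0,0],"gripper":[1,1,1,1,1,1,1,1]}'
python3 - <<'E'
from cell import robot
import cv2
for n,(y,x) in (("side",(190,230)),):
    p=robot.camera(n); cv2.imwrite(f"pics/{n}4.png",cv2.resize(p["color"][y:y+140,x:x+185,::-1],(740,560),interpolation=cv2.INTER_CUBIC))
E
```

```text
clock: 7.02
position: [486.5, 139.6, 129.6]
eef_rot: [0.645, 0.764, 0.0, 0.0]
contact_force: [-0.1, -0.0, -0.3]
finger_gap: 0.3
```

View pics/side4.png

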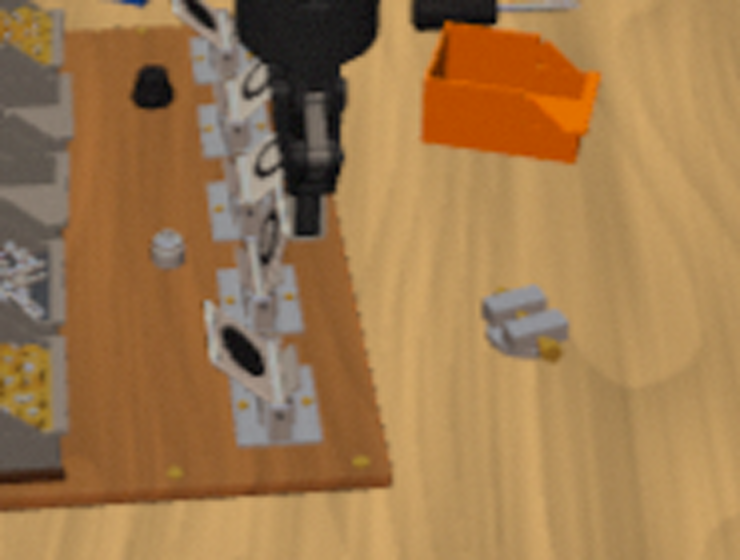

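Side view: tag 2 is partly raised (270,240), with the fingertip (308,220) behind it. I'll keep pushing.

```bash
python3 -m crank '{"translation":[[6,1,0],[6,1,0],[6,1,0],[6,1,0],[0,0,0],[0,0,0]],"roll":[0,0,0,0,0,0],"gripper":[1,1,1,1,1,1]}'
python3 - <<'E'
from cell import robot
import cv2
for n,(y,x) in (("side",(190,230)),):
    p=robot.camera(n); cv2.imwrite(f"pics/{n}5.png",cv2.resize(p["color"][y:y+140,x:x+185,::-1],(740,560),interpolation=cv2.INTER_CUBIC))
E
```

```text
clock: 7.82
position: [509.7, 143.3, 129.5]
eef_rot: [0.645, 0.764, -0.0, -0.0]
contact_force: [-0.1, -0.7, -0.4]
finger_gap: 0.1
```

View pics/side5.png

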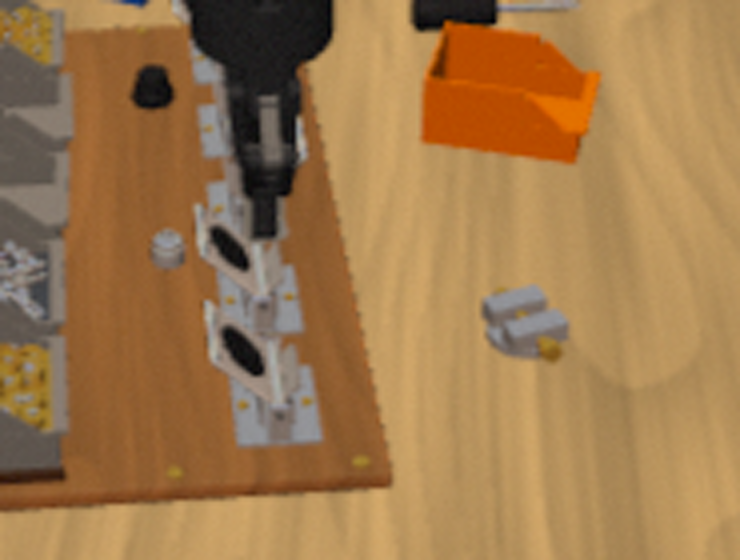

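Side view: tag 2 has gone over too, disc up (230,245). I'll retreat and clear the view.

```bash
python3 -m crank '{"translation":[[-30,-5,10],[-30,-5,50],[0,0,60],[0,0,50],[0,-55,0],[0,-55,0],[0,-55,0],[0,-55,0]],"roll":[0,0,0,0,0,0,0,0],"gripper":[1,1,1,1,1,1,1,1]}'; python3 -m crank '{"translation":[[-20,-50,0],[-20,-50,0],[-20,-50,0],[-20,-50,0],[-20,-50,0],[-20,-50,0],[0,0,0],[0,0,0]],"roll":[0,0,0,0,0,0,0,0],"gripper":[1,1,1,1,1,1,1,1]}'
python3 - <<'E'
from cell import robot
import cv2
p=robot.camera("top"); cv2.imwrite("pics/top6.png",cv2.resize(p["color"][115:275,150:360,::-1],(788,600),interpolation=cv2.INTER_CUBIC))
p=robot.camera("side"); cv2.imwrite("pics/side6.png",cv2.resize(p["color"][170:330,180:380,::-1],(750,600),interpolation=cv2.INTER_CUBIC))
E
```

```text
clock: 8.88
position: [449.2, -88.2, 299.9]
eef_rot: [0.645, 0.764, 0.0, 0.0]
contact_force: [0.6, -0.0, -0.5]
finger_gap: 0.2
clock: 9.88
position: [329.3, -386.6, 299.3]
eef_rot: [0.646, 0.764, 0.0, -0.0]
contact_force: [0.4, 0.1, -0.3]
finger_gap: -0.1
```

View pics/top6.png

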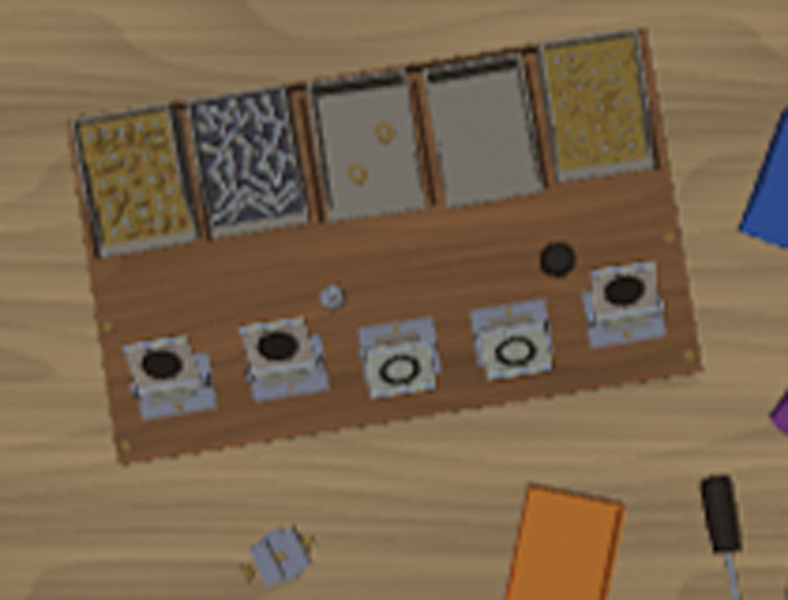

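View pics/side6.png

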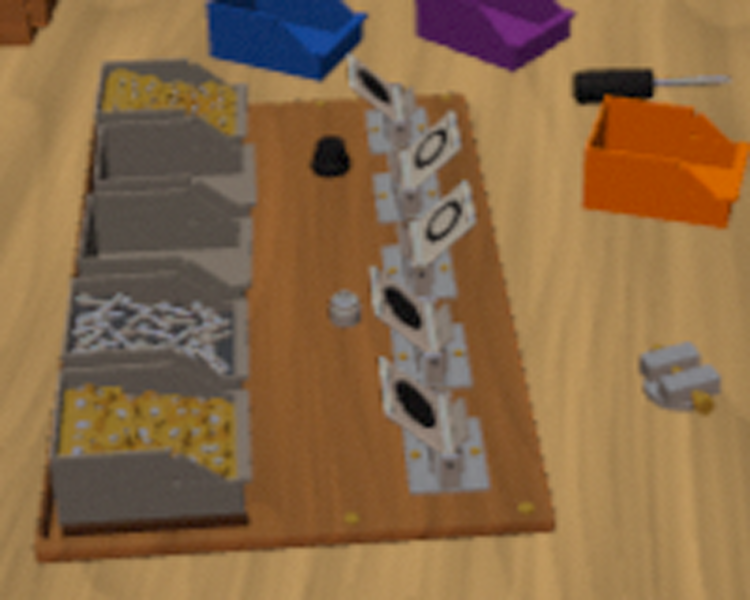

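Both views show disc, disc, ring, ring, disc in front of full, full, few, bare, full. The bins, oil pot and loupe are unchanged, and the arm is clear.

```bash
python3 -c "
from cell import robot
print(robot.close_job())"
```

```text
the job is handed in; nothing more can be done
None
```

The board is set as asked, and I handed the job in at about 10 s on the robot's clock; `close_job` gave no verdict. I tipped two wrong tags towards their bins with the closed fingertips: the one in front of the stems bin (second from left in the top view) and the one in front of the full brass bin at the far right. The other three were already right, so I left them alone.

- **Tags:** the last top and side pictures show disc, disc, ring, ring, disc, matching full, full, few, bare, full. I judged how the tags lie by eye, because the joint angles are not reported.
- **Surroundings:** by eye, the bins, oil pot, loupe, movement holder and screwdriver stand where they did. I did not check the blower, caliper and jar again at the end, but the gripper stayed well away from them.
- **Force:** the wrist force was 1.5 N or less in every reading at the end of a move, but I had no readings during the pushes.
- **Position errors:** the board fit from the two cameras disagreed by about 4 mm. The arm also stopped about 8 mm to the side of the first tag's centre line, which I corrected before pushing.

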